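Stand the bench things in order of height

TASK

Tidy the loupe, the brass weight, the dropper bottle and the spare roller onto the wooden board: stand each one upright in the middle of its own grey disc, in order of height along the row, the shortest on the disc beside the brass knob and the tallest at the far end. Let go of everything and leave it standing still.

Things in the scene. Friction and masses are not known exactly. Their poses are not given: they have to be found in the camera images.
- loupe: Black stand loupe, upright round barrel, 42 mm diameter (36 mm at the waist), 40 mm tall: the shortest of the four. Loose, about 60 g. Origin: centre of its underside; z up.
- weight: Pale brass paper weight: round body 46 mm diameter up to about 35 mm, above it a neck and an 18 mm knob, 61 mm tall in all: second shortest. Loose, about 0.6 kg. Origin: centre of its underside; z up.
- dropper: Small brown glass dropper bottle with a label: round body 33 mm diameter up to about 62 mm, above it a dark 24 mm collar (to 77 mm) and a black rubber bulb, 102 mm tall in all: second tallest. Loose, about 70 g. Origin: centre of its underside; z up.
- roller: Spare inking roller standing on its end: dark blue cylinder, 64 mm diameter and 182 mm high, with a thin axle stub on top, 193 mm tall in all: the tallest. Loose, about 0.5 kg. Origin: centre of its underside; z up.
- disc_a: One of four equal flat grey plastic discs, 84 mm diameter, 3 mm thick, fixed in a straight row at 90 mm spacing on a dark wooden board (430 x 100 mm, 10 mm thick) on the table. Its letter says nothing of its place in the row, which changes. Origin: centre of its underside, 10 mm above the table (things on it stand at 13 mm); y runs along the row, x across it.
- disc_b: One of four equal flat grey plastic discs, 84 mm diameter, 3 mm thick, fixed in a straight row at 90 mm spacing on a dark wooden board (430 x 100 mm, 10 mm thick) on the table. Its letter says nothing of its place in the row, which changes. Origin: centre of its underside, 10 mm above the table (things on it stand at 13 mm); y runs along the row, x across it.
- disc_c: One of four equal flat grey plastic discs, 84 mm diameter, 3 mm thick, fixed in a straight row at 90 mm spacing on a dark wooden board (430 x 100 mm, 10 mm thick) on the table. Its letter says nothing of its place in the row, which changes. Origin: centre of its underside, 10 mm above the table (things on it stand at 13 mm); y runs along the row, x across it.
- disc_d: One of four equal flat grey plastic discs, 84 mm diameter, 3 mm thick, fixed in a straight row at 90 mm spacing on a dark wooden board (430 x 100 mm, 10 mm thick) on the table. Its letter says nothing of its place in the row, which changes. Origin: centre of its underside, 10 mm above the table (things on it stand at 13 mm); y runs along the row, x across it.
- knob: Small fixed brass knob, 28 mm diameter, 30 mm high, on the board in line with the discs at one end of the row (which end changes), 60 mm from the centre of the nearest disc. A flat 22 mm steel disc marks the other end. Origin: centre of its underside, 10 mm above the table.
Things that resemble listed ones, but are neither listed nor needed, are in the scene too. Of the things shaped like the loupe, the black one is meant. What is shaped like the weight but purple is not meant.

How it is judged:
At the end, for the whole second after the job is handed in: Counted from the brass knob, the loupe, the weight, the dropper bottle and the roller stand on the first, second, third and fourth disc: each upright within 0.1 rad, within 15 mm of the disc's centre, its foot within 6 mm of the disc's top, at rest and released ((horizontal distance between loupe and disc_a below 0.015 m or horizontal distance between loupe and disc_b below 0.015 m or horizontal distance between loupe and disc_c below 0.015 m or horizontal distance between loupe and disc_d below 0.015 m) and horizontal distance between loupe and knob between 0.03 and 0.09 m and angle between each of loupe, weight, dropper, roller's own z axis and vertical below 0.1 rad and height (world z) of loupe between 0.008 and 0.019 m and linear speed of each of loupe, weight, dropper, roller below 0.02 m/s and angular speed of each of loupe, weight, dropper, roller below 0.2 rad/s and (horizontal distance between weight and disc_a below 0.015 m or horizontal distance between weight and disc_b below 0.015 m or horizontal distance between weight and disc_c below 0.015 m or horizontal distance between weight and disc_d below 0.015 m) and horizontal distance between weight and knob between 0.12 and 0.18 m and height (world z) of weight between 0.008 and 0.019 m and (horizontal distance between dropper and disc_a below 0.015 m or horizontal distance between dropper and disc_b below 0.015 m or horizontal distance between dropper and disc_c below 0.015 m or horizontal distance between dropper and disc_d below 0.015 m) and horizontal distance between dropper and knob between 0.21 and 0.27 m and height (world z) of dropper between 0.008 and 0.019 m and (horizontal distance between roller and disc_a below 0.015 m or horizontal distance between roller and disc_b below 0.015 m or horizontal distance between roller and disc_c below 0.015 m or horizontal distance between roller and disc_d below 0.015 m) and horizontal distance between roller and knob between 0.3 and 0.36 m and height (world z) of roller between 0.008 and 0.019 m); the robot touches nothing.
It also fails if it takes over 112 s, if anything falls off the work surface, if the arm or the gripper's body presses on something with over 40 N, if the wrist force passes 120 N, or if a joint passes its speed limit or range.

ROBOT

A 6-joint arm with a two-finger parallel gripper is mounted at the origin on a cart in front of the work surface, level with it; the furniture and walls round the work are solid. World frame = base frame: x ahead of the robot, y to its left, z up, the work surface at z = 0. Lengths are in m, angles in rad, forces in N, time in s.
With the tool pointing down it reaches from about 0.3 to 1 m from the base axis. Payload 5.1 kg.
Tool frame: the origin (TCP) lies at the very end of the fingers, on their centre line; the grasp point (between the pads) lies robot.grasp_offset behind it (robot.grasp_offset is the distance from the TCP to the grasp point, in m); z points along the fingers, y is the line along which they close (so a half turn about z gives the same grasp; the last joint's range is limited). The gripper opens to 95 mm and grips with 3 to 60 N. Pads are 20 mm wide; open, the fingers measure 119 mm over their backs; the gripper's body (75 mm by 180 mm) begins 59 mm behind the grasp point.
Start: joints at [1.16, 0.124, 1.65, -0, 1.367, -0.083], TCP at [0.209, 0.615, 0.215] pointing down, gripper open.
Joint ranges: [-2.61, 2.61], [-1.02, 2.33], [0.03, 2.71], [-1.35, 4.49], [0.32, 2.68], [-2.91, 2.91]. Speed limits (rad/s): [2.57, 2.57, 3.14, 3.14, 3.14, 3.14].

INTERFACE

Orientations are given as a 3x3 rotation matrix whose columns are the frame's x, y, z axes.
In Python, from plant import robot, imaging gives the robot as it stands.
- The arm moves only by the tool jog_arm, never from a script. Its argument "targets" is a list of rows, each a list of 5 numbers: the shift along the world's x, y, z in cm, then the turn about the world's z in degrees, then the closure, from 0 (fully open) to 1 (shut). A call has 1 to 8 rows; each row shifts and turns the commanded pose from where the row before left it; what a row does not reach is not made up. A row lasts 1/8 s, in which the tool goes at most 62.5 mm and 10.7 degrees, less where a joint would pass 70% of its speed; a pose out of reach is approached as far as the arm can. A call is refused whole if a number of a shift passes 6.25 or a number of a turn 10.7, either way. A call with a gripper value outside its range is refused whole. The fingers move at their own pace and stop on an object; "squeeze" is the grip in N (left out, the last holds). Time passes only in rows, so rows that do not move let the fingers close. It gives the time, the measured TCP pose, the force, the opening and the grip force at its end, in the units of the state.
- robot.observe(): the state, without advancing time (a new reading comes with each control period).
- imaging.camera(name): name is "scene" or "top" or "wrist"; returns the picture (480x640x3 uint8, red, green, blue); there is no depth.
- imaging.camera_info(name): a dict with "fx", "fy", "cx", "cy" (pixels), "pose" (4x4, takes a point from camera to world coordinates); the wrist camera has in their place "tool_from_camera" (4x4, takes a point from camera to tool coordinates, whose origin is the TCP and whose axes are the flange's). Camera axes: x right, y down, z forward; pixel columns grow to the right and rows downward; lengths in m; the calibration is good to about 2 mm. A picture is of the moment at which its call begins: read the wrist's pose just before it. camera_info takes no time and is no camera call.
- robot.close_job(): hands the job in; it is judged then, once.
The state is a dict: "t": time; "qpos": joint angles; "dq": joint speeds; "effort": joint torques, N m; "tool_pos": TCP position; "eef_rot": TCP orientation; "ft_force": force on the tool from outside, world axes, zero at the start; "ft_torque": the same for the moment, N m; "gripper_width": opening from 0.0 (shut) to 1.0 (fully open); "gripper_force": force on a finger pad.
Only numpy, scipy, OpenCV 4.12 (cv2) and the standard library are available. Lean on these libraries where they do the work, as an engineer would, in place of code of your own. Each camera call takes 0.05 s, during which the arm holds its last target. There are 200 camera calls.

## Working session

There is one attempt and no reset: what is moved stays moved. The work goes in short steps, Python scripts to look and compute and a tool call to move; the robot and the scene stay as the last step left them, time stands still between calls to the robot, and variables do not carry over. Pictures are saved under pics/ and viewed, at most 14 in all, crops included, and the job is handed in when it is done.

Besides the shell and the picture viewer there is one more tool, called after "Call:" by a JSON object that holds its "method" and its "body". jog_arm: Moves the arm, as the interface text tells. Its arguments: {"type":"object","properties":{"targets":{"type":"array"},"squeeze":{"type":"number"}},"required":["targets"]}

```bash
mkdir -p pics
cat > h.py <<'E'
import numpy as np, cv2
from plant import robot, imaging
def shot(n,f):
    im=imaging.camera(n); cv2.imwrite('pics/'+f,im[:,:,::-1]); return im
def ray(n,u,v,z):
    i=imaging.camera_info(n)
    if n=='wrist':
        s=robot.observe(); T=np.eye(4);T[:3,:3]=s['eef_rot'];T[:3,3]=s['tool_pos'];P=T@np.array(i['tool_from_camera'])
    else: P=np.array(i['pose'])
    d=P[:3,:3]@np.array([(u-i['cx'])/i['fx'],(v-i['cy'])/i['fy'],1]); o=P[:3,3]
    return o+d*(z-o[2])/d[2]
def proj(n,p):
    i=imaging.camera_info(n);P=np.linalg.inv(np.array(i['pose']));q=P[:3,:3]@np.array(p)+P[:3,3]
    return i['fx']*q[0]/q[2]+i['cx'],i['fy']*q[1]/q[2]+i['cy']
E
python3 - <<'E'
from h import *
np.set_printoptions(precision=3,suppress=True)
shot('top','top0.png');shot('scene','sc0.png')
s=robot.observe();print(s['t'],s['tool_pos'],s['eef_rot'],robot.grasp_offset)
for n in('top','scene'):print(imaging.camera_info(n))
E
```

```text
0.1 [0.209 0.615 0.214] [[-0.947  0.322 -0.001]
 [ 0.322  0.947 -0.002]
 [ 0.    -0.002 -1.   ]] 0.0188
{'fx': 543.1909874421561, 'fy': 543.1909874421561, 'cx': 319.47226146807253, 'cy': 239.06174379168147, 'pose': array([[ 0.008, -0.996,  0.094,  0.385],
       [-1.   , -0.008,  0.003, -0.014],
       [-0.003, -0.094, -0.996,  1.231],
       [ 0.   ,  0.   ,  0.   ,  1.   ]])}
{'fx': 436.9593416692713, 'fy': 436.9593416692713, 'cx': 320.1603876840598, 'cy': 242.6677450045998, 'pose': array([[ 0.904, -0.185,  0.385,  0.148],
       [-0.427, -0.386,  0.817, -0.785],
       [-0.003, -0.904, -0.428,  0.466],
       [ 0.   ,  0.   ,  0.   ,  1.   ]])}
```

View pics/top0.png

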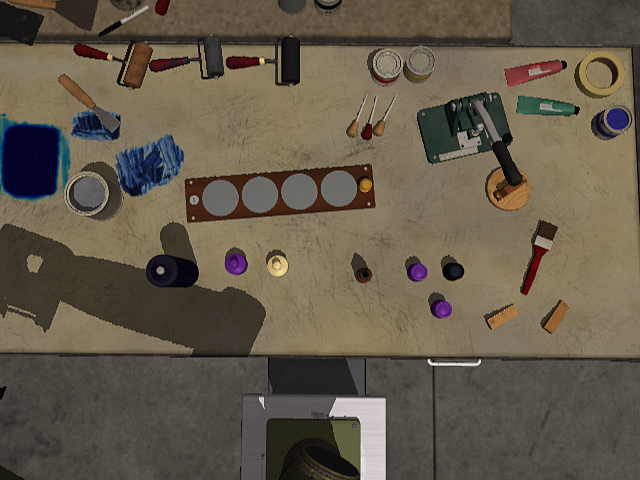

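View pics/sc0.png

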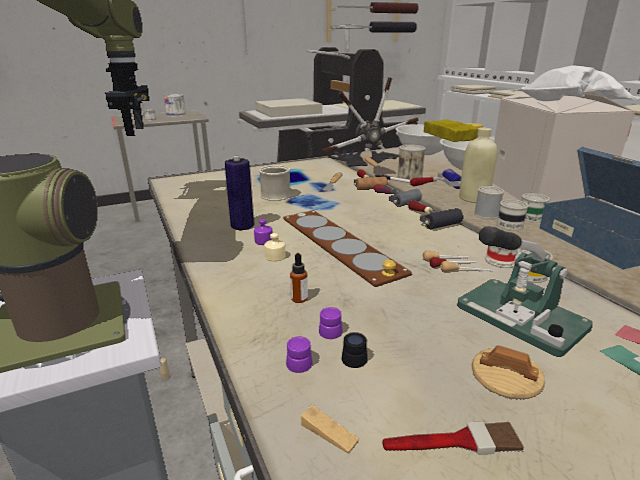

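Candidates in the top view:
- **Loupe:** black (453,271); purple lookalikes at (417,271) and (441,309).
- **Weight:** brass (277,263); purple lookalike at (235,261).
- **Dropper:** (363,272).
- **Roller:** (172,270). The hand rollers at the back, with handles, are not meant.
- **Discs:** (339,188), (300,191), (260,195) and (220,198). The brass knob is at (366,185), so (339,188) is disc 1.

I choose the black loupe and the brass weight. Next I measure them by silhouette and check with a crop.

```bash
cat > m.py <<'E'
from h import *
from scipy.optimize import least_squares
prof=dict(loupe=[(.021,0),(.021,.04)],weight=[(.023,0),(.023,.035),(.009,.05),(.009,.061)],dropper=[(.0165,0),(.0165,.062),(.012,.077),(.006,.1)],roller=[(.032,0),(.032,.182)])
def hull(n,nm,x,y,z0=0):
    a=np.linspace(0,6.283,40)
    p=[proj(n,(x+r*np.cos(t),y+r*np.sin(t),z0+h)) for r,h in prof[nm] for t in a]
    return cv2.convexHull(np.float32(p))
def overlay(im,n,est,z0=0):
    im=im[:,:,::-1].copy()
    for k,(x,y) in est.items(): cv2.polylines(im,[np.int32(hull(n,k,x,y,z0)*1)],True,(0,255,0),1)
    return im
E
python3 - <<'E'
from m import *
im=cv2.cvtColor(cv2.imread('pics/top0.png'),4); hsv=cv2.cvtColor(im,cv2.COLOR_RGB2HSV)
# discs
for u,v in [(339,188),(300,191),(260,195),(220,198)]:
    m=((hsv[...,1]<40)&(hsv[...,2]>90)).astype(np.uint8)
    n,l,st,c=cv2.connectedComponentsWithStats(m,connectivity=4);k=l[v,u]
    print('disc',st[k][4],st[k][2:4],ray('top',*c[k],.013)[:2].round(4))
print('knob',ray('top',366,185,.03).round(3))
seed=dict(loupe=(453,271),weight=(277,263),dropper=(363,272),roller=(172,270))
for k,(u,v) in seed.items():
    print(k,ray('top',u,v,prof[k][-1][1]/2).round(4), hull('top',k,*ray('top',u,v,prof[k][-1][1]/2)[:2]).reshape(-1,2).min(0),hull('top',k,*ray('top',u,v,prof[k][-1][1]/2)[:2]).reshape(-1,2).max(0))
est={k:ray('top',u,v,prof[k][-1][1]/2)[:2] for k,(u,v) in seed.items()}
a=overlay(im,'top',est)
A=cv2.resize(a[230:330,130:330],None,fx=4,fy=3,interpolation=2)
f=lambda x0:cv2.resize(a[235:310,x0:x0+133],(798,300)[::1],interpolation=cv2.INTER_CUBIC)
t=lambda u,v:cv2.resize(a[v-33:v+33,u-33:u+33],(400,300),interpolation=cv2.INTER_CUBIC)
cv2.imwrite('pics/c0.png',np.vstack([np.hstack([t(453,271),t(277,263)]),np.hstack([t(363,272),t(172,270)])]))
sc=cv2.cvtColor(cv2.imread('pics/sc0.png'),4)
b=overlay(sc,'scene',est)
cv2.imwrite('pics/c1.png',cv2.resize(b[140:390,200:420],(700,600),interpolation=cv2.INTER_CUBIC))
E
```

```text
disc 1014 [36 36] [ 0.616  -0.0521]
disc 1006 [37 36] [0.6082 0.0378]
disc 1017 [36 36] [0.6003 0.1273]
disc 1023 [37 36] [0.5923 0.2169]
knob [ 0.621 -0.113  0.03 ]
loupe [ 0.4299 -0.3075  0.02  ] [441.58063 261.09064] [464.8149  280.59512]
weight [0.4441 0.0836 0.0305] [266.39853 252.47832] [288.21326 273.80466]
dropper [ 0.4251 -0.1049  0.05  ] [354.0052  264.13623] [371.1063  280.02725]
roller [0.4247 0.2988 0.091 ] [142.5758  251.72972] [197.05646 285.62473]
```

View pics/c0.png

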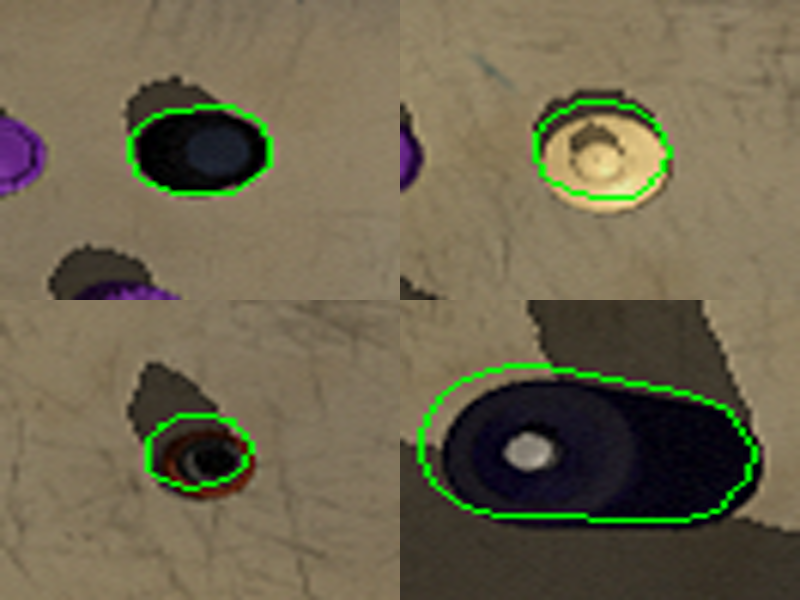

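View pics/c1.png

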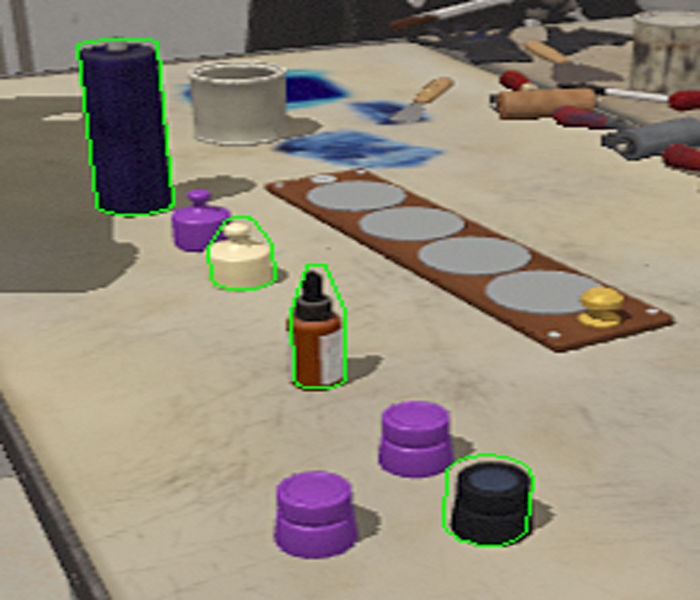

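The crops confirm the picks: black loupe, brass weight, brown dropper and blue roller. The outlines are off by only a few mm, so I'll refine with the wrist camera, starting with the roller.

Call:
{"method": "jog_arm", "body": {"targets": [[1,-2,5,-9.4,0],[3,-4.5,1,-9.4,0],[3,-5,0,-9.4,0],[3,-5,0,-9.4,0],[3.2,-5,0,-9.4,0],[3,-5,0,-9.4,0],[3,-4,0,-9.4,0],[2,-1.5,0,0,0]]}}

```text
t: 1.1
tool_pos: [0.4221, 0.2932, 0.2743]
eef_rot: [[-0.091, 0.996, -0.0], [0.996, 0.091, -0.0], [-0.0, -0.0, -1.0]]
ft_force: [-0.8, -0.1, -0.1]
gripper_width: 0.999
gripper_force: 0.0
```

Run:
```python
from h import *
s=robot.observe();print(s['t'],s['tool_pos'],s['eef_rot'][:,1],s['qpos'].round(2) if hasattr(s['qpos'],'round') else s['qpos'])
print(imaging.camera_info('wrist'))
shot('wrist','w0.png')
```

```text
1.1 [0.42214236 0.29315127 0.27431911] [ 9.95862885e-01  9.08683776e-02 -2.28441037e-04] [ 0.5  -0.21  1.88 -0.    1.48  0.41]
{'fx': 387.6249650924372, 'fy': 387.6249650924372, 'cx': 317.124735246088, 'cy': 233.69942843745994, 'tool_from_camera': array([[-3.15198234e-05, -9.60526086e-01, -2.78189931e-01,
         7.86868356e-02],
       [ 9.99999861e-01,  1.16322688e-04, -5.14938823e-04,
        -7.42558266e-04],
       [ 5.26971972e-04, -2.78189908e-01,  9.60525948e-01,
        -1.69694157e-01],
       [ 0.00000000e+00,  0.00000000e+00,  0.00000000e+00,
         1.00000000e+00]])}
```

View pics/w0.png

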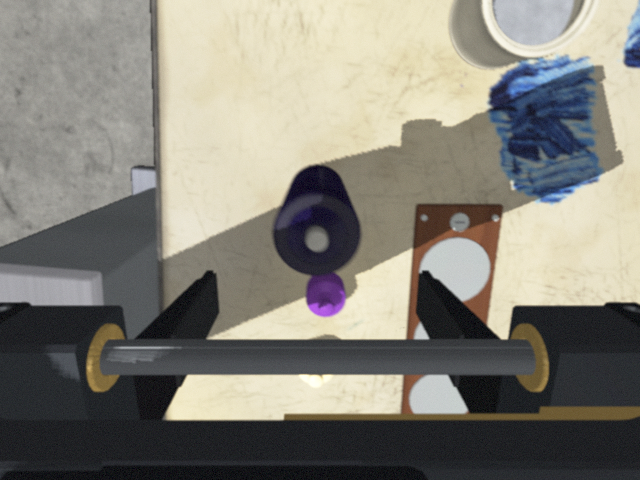

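Run:
```python
from h import *
print(ray('wrist',317,237,.193),ray('wrist',317,233,.182))
print('disc4',ray('wrist',455,273,.013),'steel',ray('wrist',460,221,.012))
```

```text
[0.422584   0.29573763 0.193     ] [0.42261753 0.29536549 0.182     ]
disc4 [0.59545432 0.21201764 0.013     ] steel [0.58943229 0.27547313 0.012     ]
```

Call:
{"method": "jog_arm", "body": {"targets": [[0,0.2,-5,0,0],[0,0,-5,0,0],[0,0,-4.2,0,0],[0,0,0,0,0.2],[0,0,0,0,1],[0,0,0,0,1],[0,0,0,0,1],[0,0,0,0,1]], "squeeze": 35}}

```text
t: 2.15
tool_pos: [0.4221, 0.2981, 0.135]
eef_rot: [[-0.094, 0.996, 0.002], [0.996, 0.094, 0.002], [0.002, 0.002, -1.0]]
ft_force: [-1.7, 0.2, 6.6]
gripper_width: 0.672
gripper_force: 34.9
```

Call:
{"method": "jog_arm", "body": {"targets": [[0,0,2,0,1],[0,0,3,0,1],[3,-1,0,0,1],[5,-2,0,0,1],[5,-2,0,0,1],[3,-2,0,0,1],[1,-1,0,0,1],[0,0,0,0,1]]}}

```text
t: 3.15
tool_pos: [0.5911, 0.2169, 0.1825]
eef_rot: [[-0.093, 0.996, -0.001], [0.996, 0.093, 0.0], [0.0, -0.001, -1.0]]
ft_force: [-0.7, -0.2, -4.6]
gripper_width: 0.672
gripper_force: 34.9
```

Run:
```python
from h import *
s=robot.observe();print(s['t'],s['tool_pos'],s['eef_rot'])
shot('wrist','w1.png')
b=shot('scene','s1.png'); cv2.imwrite('pics/s1c.png',cv2.resize(b[60:360,150:450,::-1],(600,600)))
```

```text
3.15 [0.59113656 0.21688833 0.18253171] [[-9.31812092e-02  9.95648599e-01 -1.06320410e-03]
 [ 9.95649143e-01  9.31813839e-02  1.15801080e-04]
 [ 2.14368013e-04 -1.04778777e-03 -9.99999428e-01]]
```

View pics/s1c.png

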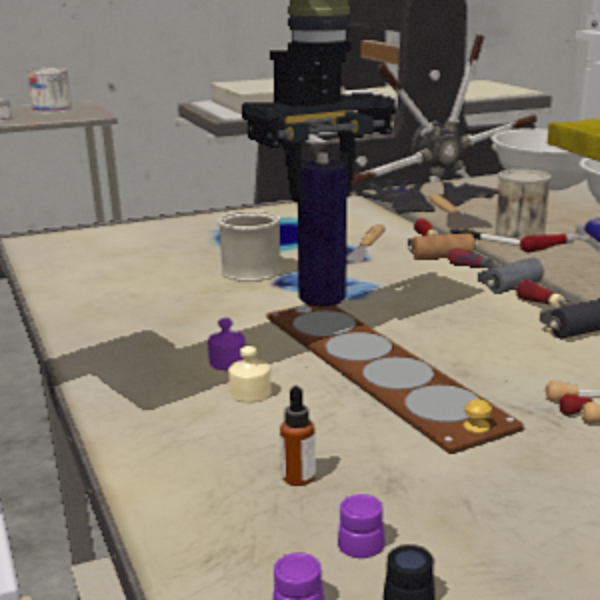

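View pics/w1.png

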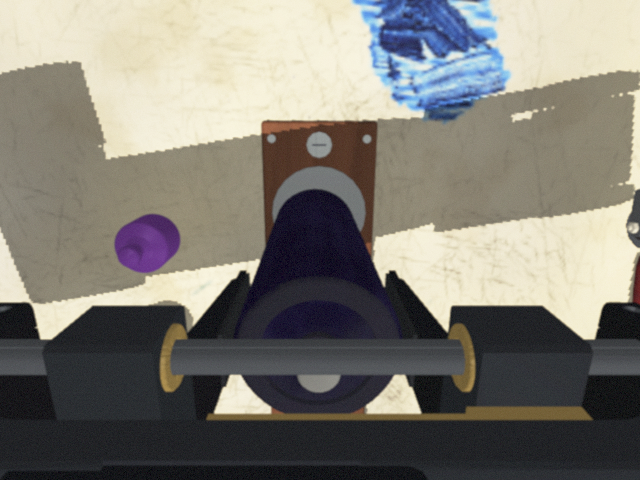

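The roller is held upright above disc 4. The steel marker is at (319,144), the disc's upper edge at row 166, and the roller's top stub at (319,380).

Run:
```python
from h import *
print('steel',ray('wrist',319,144,.012),'disc edge',ray('wrist',319,166,.013), 'L/R',ray('wrist',273,207,.013),ray('wrist',365,207,.013))
print('base edge',ray('wrist',319,190,.0475),'stub',ray('wrist',319,379,.193+.0475))
```

```text
steel [0.5850613  0.27788116 0.012     ] disc edge [0.58684509 0.2594008  0.013     ] L/R [0.54941815 0.21935422 0.013     ] [0.63124523 0.22718175 0.013     ]
base edge [0.58818845 0.24436687 0.0475    ] stub [0.59058012 0.21324841 0.2405    ]
```

Call:
{"method": "jog_arm", "body": {"targets": [[0,0.4,-1.5,0,1],[0,0,-1.2,0,1],[0,0,-0.5,0,1],[0,0,0,0,1],[0,0,0,0,1]]}}

```text
t: 3.88
tool_pos: [0.5916, 0.2214, 0.151]
eef_rot: [[-0.094, 0.996, 0.001], [0.996, 0.094, 0.0], [0.0, 0.001, -1.0]]
ft_force: [0.1, -0.6, -3.3]
gripper_width: 0.671
gripper_force: 34.9
```

Call:
{"method": "jog_arm", "body": {"targets": [[0,0,-0.2,0,1],[0,0,-0.1,0,1],[0,0,0,0,1]]}}

```text
t: 4.25
tool_pos: [0.5915, 0.2214, 0.1481]
eef_rot: [[-0.094, 0.996, 0.0], [0.996, 0.094, 0.0], [0.0, 0.0, -1.0]]
ft_force: [-0.4, 0.2, -2.0]
gripper_width: 0.672
gripper_force: 34.9
```

Contact is beginning, so I press down slightly, then release and rise.

Call:
{"method": "jog_arm", "body": {"targets": [[0,0,-0.1,0,1],[0,0,0,0,0.3],[0,0,0,0,0],[0,0,0,0,0],[0,0,4,0,0],[0,0,6,0,0],[0,0,3,0,0],[0,0,0,0,0]]}}

```text
t: 5.25
tool_pos: [0.593, 0.2218, 0.2807]
eef_rot: [[-0.094, 0.996, 0.007], [0.996, 0.094, 0.002], [0.001, 0.007, -1.0]]
ft_force: [-0.1, -0.3, -0.7]
gripper_width: 0.998
gripper_force: 0.0
```

Run:
```python
from m import *
b=shot('scene','s2.png');t=shot('top','t2.png')
a=overlay(t,'top',{'roller':(.591,.217)},.013);a=overlay(a[:,:,::-1],'top',{'weight':(.438,.0835),'dropper':(.4205,-.106),'loupe':(.43,-.309)})
c=overlay(b,'scene',{'roller':(.591,.217)},.013);c=overlay(c[:,:,::-1],'scene',{'weight':(.438,.0835),'dropper':(.4205,-.106),'loupe':(.43,-.309)})
cv2.imwrite('pics/v2.png',np.hstack([cv2.resize(a[140:300,180:480],(400,600*400//800)) if 0 else cv2.resize(a[150:290,190:470],(440,600)),cv2.resize(c[130:380,210:390],(360,600))]))
```

```text
(no output)
```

View pics/v2.png

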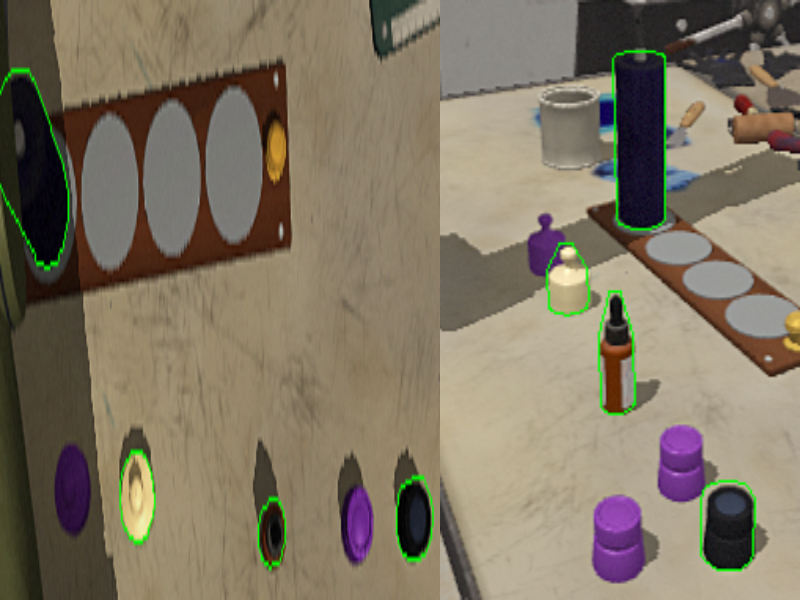

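The roller stands on disc 4, and the other outlines match. Next is the weight.

Call:
{"method": "jog_arm", "body": {"targets": [[-2.5,-2.8,0,0,0],[-4,-4,0,0,0],[-4,-4,0,0,0],[-3,-3,-3,0,0],[-2,0,-5,0,0],[0,0,-5,0,0],[0,0,-5,0,0],[0,0,-5,0,0]]}}

```text
t: 6.35
tool_pos: [0.434, 0.0832, 0.0428]
eef_rot: [[-0.094, 0.996, -0.003], [0.996, 0.094, -0.0], [0.0, -0.003, -1.0]]
ft_force: [0.6, 0.8, -0.6]
gripper_width: 0.995
gripper_force: 0.0
```

Call:
{"method": "jog_arm", "body": {"targets": [[0.2,0,-2,0,0],[0,0,-1.2,0,0.3],[0,0,0,0,1],[0,0,0,0,1],[0,0,0,0,1],[0,0,0,0,1]], "squeeze": 50}}

```text
t: 7.1
tool_pos: [0.439, 0.0834, 0.0155]
eef_rot: [[-0.094, 0.996, 0.002], [0.996, 0.094, 0.0], [-0.0, 0.002, -1.0]]
ft_force: [0.0, -0.5, -0.0]
gripper_width: 0.532
gripper_force: 0.0
```

Call:
{"method": "jog_arm", "body": {"targets": [[0,0,-0.7,0,1],[0,0,0,0,1],[0,0,0,0,1]]}}

```text
t: 7.48
tool_pos: [0.4385, 0.0834, 0.0127]
eef_rot: [[-0.095, 0.995, -0.005], [0.995, 0.095, -0.001], [-0.0, -0.005, -1.0]]
ft_force: [-19.7, -1.4, 39.6]
gripper_width: 0.482
gripper_force: 50.1
```

Call:
{"method": "jog_arm", "body": {"targets": [[0,0,0.2,0,0.3],[0,0,0,0,0.3],[0,0,0,0,0.3]]}}

```text
t: 7.85
tool_pos: [0.438, 0.0833, 0.0092]
eef_rot: [[-0.094, 0.996, -0.0], [0.996, 0.094, -0.0], [0.0, -0.0, -1.0]]
ft_force: [0.8, -0.7, -0.5]
gripper_width: 0.687
gripper_force: 0.0
```

Call:
{"method": "jog_arm", "body": {"targets": [[0,0,-0.1,0,1],[0,0,0,0,1],[0,0,0,0,1],[0,0,0,0,1]]}}

```text
t: 8.35
tool_pos: [0.4383, 0.0834, 0.0084]
eef_rot: [[-0.094, 0.996, 0.0], [0.996, 0.094, 0.0], [-0.0, 0.0, -1.0]]
ft_force: [1.2, 0.6, -2.6]
gripper_width: 0.479
gripper_force: 50.0
```

Call:
{"method": "jog_arm", "body": {"targets": [[0,0,2,0,1],[0,0,3,0,1],[3,-1,0,0,1],[5,-1.5,0,0,1],[5,-1,0,0,1],[3,-1,0,0,1],[0.9,0,0,0,1],[0,0,0,0,1]]}}

```text
t: 9.35
tool_pos: [0.6061, 0.0386, 0.0573]
eef_rot: [[-0.094, 0.996, -0.003], [0.996, 0.094, 0.0], [0.001, -0.003, -1.0]]
ft_force: [0.0, -0.9, -5.7]
gripper_width: 0.482
gripper_force: 50.0
```

Run:
```python
from h import *
s=robot.observe();print(s['t'],s['tool_pos'])
w=shot('wrist','w3.png');
```

```text
9.35 [0.60613925 0.03857795 0.05733358]
```

View pics/w3.png

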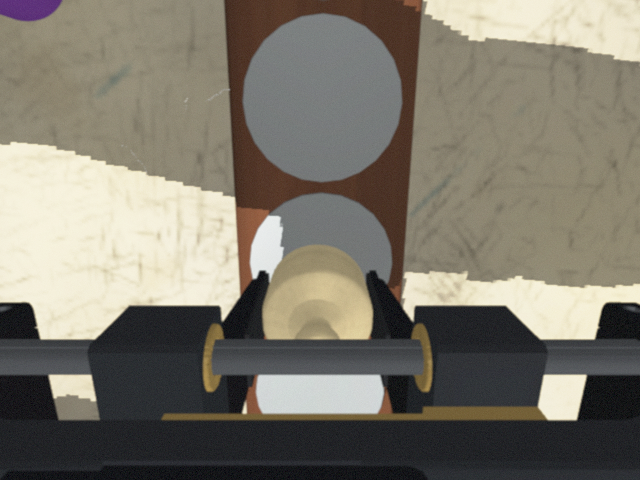

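Run:
```python
from h import *
print('disc3 ends',ray('wrist',322,14,.013),ray('wrist',322,181,.013),'LR',ray('wrist',243,97,.013),ray('wrist',402,97,.013),'disc2 edge',ray('wrist',320,193,.013),'body',ray('wrist',318,244,.084))
```

```text
disc3 ends [0.5947627  0.16801706 0.013     ] [0.60287844 0.08576689 0.013     ] LR [0.55749596 0.12556269 0.013     ] [0.64009952 0.13340468 0.013     ] disc2 edge [0.60242599 0.07898466 0.013     ] body [0.60211178 0.07164266 0.084     ]
```

Call:
{"method": "jog_arm", "body": {"targets": [[0,-0.1,-1.5,0,1],[0,0,-1.2,0,1],[0,0,-0.6,0,1],[0,0,0,0,1],[0,0,0,0,1]]}}

```text
t: 10.02
tool_pos: [0.6077, 0.0374, 0.026]
eef_rot: [[-0.094, 0.996, 0.001], [0.996, 0.094, -0.0], [-0.0, 0.001, -1.0]]
ft_force: [0.4, 0.6, -4.5]
gripper_width: 0.48
gripper_force: 50.0
```

Call:
{"method": "jog_arm", "body": {"targets": [[0,0,-0.3,0,1],[0,0,-0.15,0,1],[0,0,0,0,1]]}}

```text
t: 10.4
tool_pos: [0.6075, 0.0374, 0.0214]
eef_rot: [[-0.094, 0.996, 0.0], [0.996, 0.094, -0.0], [-0.0, 0.0, -1.0]]
ft_force: [-1.0, 0.5, -3.3]
gripper_width: 0.479
gripper_force: 50.0
```

Call:
{"method": "jog_arm", "body": {"targets": [[0,0,-0.1,0,1],[0,0,0,0,0.2],[0,0,0,0,0],[0,0,0,0,0],[0,0,4,0,0],[0,0,6,0,0],[0,0,5,0,0],[0,0,0,0,0]]}}

```text
t: 11.4
tool_pos: [0.6109, 0.0373, 0.1768]
eef_rot: [[-0.095, 0.995, 0.012], [0.996, 0.095, -0.0], [-0.001, 0.011, -1.0]]
ft_force: [0.3, -0.4, -0.4]
gripper_width: 0.999
gripper_force: 0.0
```

Call:
{"method": "jog_arm", "body": {"targets": [[-2.5,-1.4,0,0,0],[-4,-3,0,0,0],[-4,-3,0,0,0],[-4,-3.5,0,0,0],[-3,-3,0,0,0],[-1,0,0,0,0],[0,0,0,0,0]]}}

```text
t: 12.28
tool_pos: [0.4219, -0.1013, 0.1695]
eef_rot: [[-0.094, 0.996, -0.0], [0.996, 0.094, 0.001], [0.001, -0.0, -1.0]]
ft_force: [-0.4, 0.6, -0.2]
gripper_width: 1.003
gripper_force: 0.0
```

Run:
```python
from h import *
s=robot.observe();print(s['t'],s['tool_pos'])
w=shot('wrist','w4.png');
```

```text
12.275 [ 0.42191182 -0.1013138   0.16948777]
```

View pics/w4.png

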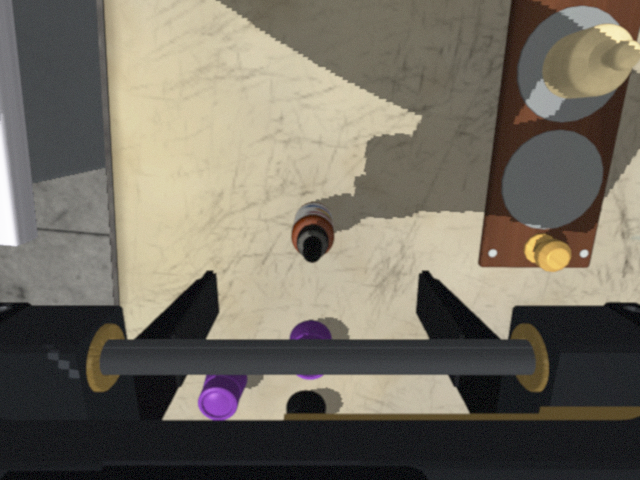

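The weight is on disc 2. The dropper's bulb tip is at (312,248) and its foot edge at (314,203); disc 1 is centred near (552,179).

Run:
```python
from h import *
print('bulb',ray('wrist',312,248,.1),'foot edge',ray('wrist',314,203,0),'disc1',ray('wrist',552,179,.013),'loupe',ray('wrist',306,391,.04))
```

```text
bulb [ 0.41832003 -0.10184385  0.1       ] foot edge [ 0.41793567 -0.09259133  0.        ] disc1 [ 0.61541895 -0.05044468  0.013     ] loupe [ 0.42636787 -0.25865688  0.04      ]
```

Call:
{"method": "jog_arm", "body": {"targets": [[-0.3,-0.5,-3,0,0.3],[0,0,-5,0,0.3],[0,0,-4,0,0.3],[0,0,-1.4,0,0.3],[0,0,0,0,0.3],[0,0,0,0,0.4]], "squeeze": 20}}

```text
t: 13.08
tool_pos: [0.421, -0.107, 0.038]
eef_rot: [[-0.095, 0.995, 0.003], [0.995, 0.095, -0.001], [-0.001, 0.003, -1.0]]
ft_force: [0.7, -0.0, 0.1]
gripper_width: 0.645
gripper_force: 0.0
```

Call:
{"method": "jog_arm", "body": {"targets": [[0,0,0,0,1],[0,0,0,0,1],[0,0,0,0,1],[0,0,0,0,1]]}}

```text
t: 13.58
tool_pos: [0.4195, -0.1068, 0.0366]
eef_rot: [[-0.094, 0.996, 0.001], [0.996, 0.094, -0.0], [-0.0, 0.001, -1.0]]
ft_force: [-0.8, 0.1, 2.1]
gripper_width: 0.338
gripper_force: 20.0
```

Call:
{"method": "jog_arm", "body": {"targets": [[0,0,3,0,1],[0,0,5,0,1],[2,2.5,2,0,1],[3.5,4.5,0,0,1],[3.5,4.8,0,0,1],[3.5,4.8,0,0,1],[3.5,4.3,0,0,1],[1.9,2.5,0,0,1]]}}

```text
t: 14.58
tool_pos: [0.5992, 0.1296, 0.1355]
eef_rot: [[-0.096, 0.995, -0.001], [0.995, 0.096, 0.0], [0.0, -0.001, -1.0]]
ft_force: [-0.1, -0.3, -1.9]
gripper_width: 0.332
gripper_force: 20.0
```

Call:
{"method": "jog_arm", "body": {"targets": [[0,0,0,0,1],[0,0,-2,0,1],[0,0,-3,0,1],[0,0,-1,0,1],[0,0,0,0,1]]}}

```text
t: 15.2
tool_pos: [0.597, 0.1265, 0.0746]
eef_rot: [[-0.093, 0.996, -0.003], [0.996, 0.093, -0.0], [-0.0, -0.003, -1.0]]
ft_force: [0.3, 0.5, -0.8]
gripper_width: 0.34
gripper_force: 20.0
```

Run:
```python
from h import *
s=robot.observe();print(s['t'],s['tool_pos'])
w=shot('wrist','w5.png');
```

```text
15.2 [0.59695264 0.12653248 0.07464156]
```

View pics/w5.png

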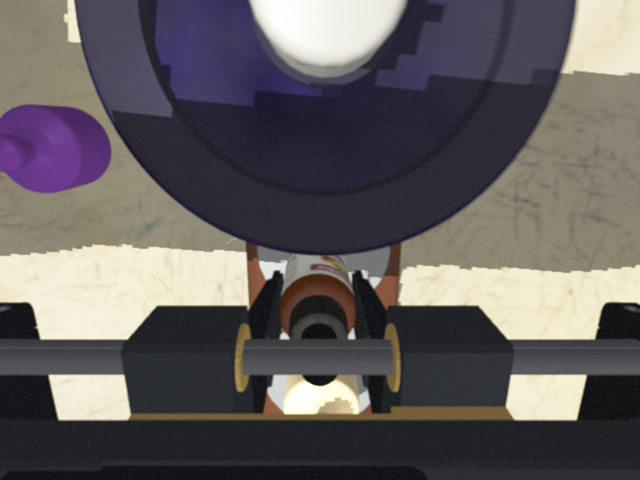

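The dropper sits over disc 3 with the weight just below it in view. However, the wrist camera (and its mount) hangs directly over the tall roller with little clearance. I'll rise, turn about 165° so the camera faces the weight side, then lower.

Call:
{"method": "jog_arm", "body": {"targets": [[0,-1,4,0,1],[0,-1,4.5,0,1],[0,0,0,10.3,1],[0,0,0,10.3,1],[0,0,0,10.3,1],[0,0,0,10.3,1],[0,0,0,10.3,1],[0,0,0,10.3,1]]}}

```text
t: 16.25
tool_pos: [0.5991, 0.1073, 0.163]
eef_rot: [[-0.924, 0.382, 0.003], [0.382, 0.924, 0.0], [-0.003, 0.001, -1.0]]
ft_force: [0.0, 0.4, -0.2]
gripper_width: 0.341
gripper_force: 20.0
```

Call:
{"method": "jog_arm", "body": {"targets": [[0,0,0,10.3,1],[0,0,0,10.3,1],[0,0,0,10.3,1],[0,0,0,10.3,1],[0,0,0,10.3,1],[0,0,0,10.3,1],[0,0,0,10.3,1],[0,0,0,10.3,1]]}}

```text
t: 17.25
tool_pos: [0.5991, 0.1072, 0.163]
eef_rot: [[-0.501, -0.866, 0.003], [-0.866, 0.501, 0.0], [-0.002, -0.002, -1.0]]
ft_force: [1.1, -0.1, 0.0]
gripper_width: 0.341
gripper_force: 20.0
```

Call:
{"method": "jog_arm", "body": {"targets": [[0,0,0,10.3,1],[0,0,0,10.3,1],[0,2,0,0,1],[0,0,-2,0,1],[0,0,-4,0,1],[0,0,-2.5,0,1],[0,0,0,0,1]]}}

```text
t: 18.12
tool_pos: [0.5954, 0.1273, 0.0721]
eef_rot: [[-0.171, -0.985, -0.007], [-0.985, 0.171, -0.001], [0.002, 0.007, -1.0]]
ft_force: [0.3, -0.6, -0.8]
gripper_width: 0.335
gripper_force: 20.0
```

Run:
```python
from h import *
s=robot.observe();print(s['t'],s['tool_pos'],s['eef_rot'][:,1],s['qpos'])
w=shot('wrist','w6.png');
```

```text
18.125 [0.59542228 0.12726186 0.07208791] [-0.98526649  0.17089045  0.0068113 ] [ 1.22459847e-01  1.66775304e-01  1.85443384e+00 -9.24432750e-05
  1.12752594e+00 -2.84736282e+00]
```

View pics/w6.png

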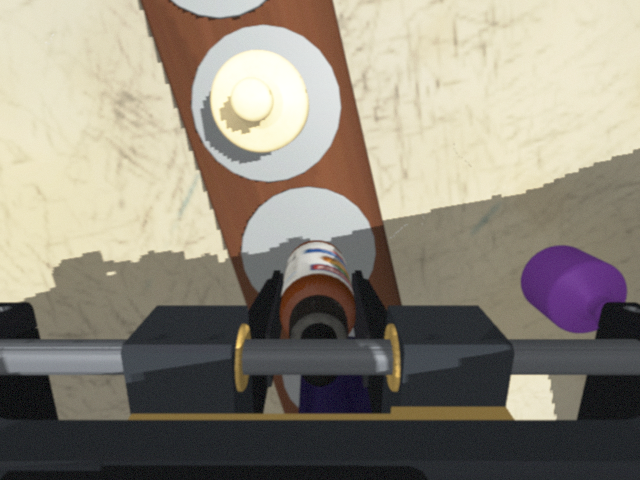

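Run:
```python
from h import *
s=robot.observe();d=s['eef_rot'][:,0]
f=ray('wrist',318,241,.0355);print('foot',f-d*.0165,'disc3 LR',ray('wrist',242,247,.013),ray('wrist',375,243,.013),'top edge',ray('wrist',308,187,.013)-d*.042, s['tool_pos'])
print('disc2',ray('wrist',266,103,.013))
```

```text
foot [0.59604445 0.13004234 0.03548285] disc3 LR [0.64185769 0.11637044 0.013     ] [0.55938651 0.12809123 0.013     ] top edge [0.60159447 0.12762205 0.01295635] [0.59706524 0.12740599 0.0743594 ]
disc2 [0.60935437 0.03515817 0.013     ]
```

Call:
{"method": "jog_arm", "body": {"targets": [[0,0,-1.5,0,1],[0,0,-0.5,0,1],[0,0,0,0,1],[0,0,0,0,1]]}}

```text
t: 18.68
tool_pos: [0.5987, 0.1274, 0.0567]
eef_rot: [[-0.17, -0.985, 0.001], [-0.985, 0.17, 0.0], [-0.0, -0.001, -1.0]]
ft_force: [0.0, 0.1, -0.6]
gripper_width: 0.34
gripper_force: 20.0
```

Call:
{"method": "jog_arm", "body": {"targets": [[0.1,-0.1,-0.4,0,1],[0,0,-0.25,0,1],[0,0,0,0,1],[0,0,0,0,1]]}}

```text
t: 19.18
tool_pos: [0.5994, 0.1263, 0.0497]
eef_rot: [[-0.17, -0.985, 0.0], [-0.985, 0.17, -0.0], [0.0, -0.0, -1.0]]
ft_force: [0.4, -0.2, 0.0]
gripper_width: 0.339
gripper_force: 20.0
```

Call:
{"method": "jog_arm", "body": {"targets": [[0,0,-0.1,0,1],[0,0,0,0,0.5],[0,0,0,0,0.5],[0,0,0,0,0.4],[0,0,4,0,0.4],[0,0,6,0,0.4],[0,0,6,0,0.4],[0,-3,0,-10.3,0.4]]}}

```text
t: 20.18
tool_pos: [0.6029, 0.0976, 0.2165]
eef_rot: [[-0.345, -0.938, 0.013], [-0.938, 0.345, 0.001], [-0.006, -0.012, -1.0]]
ft_force: [0.0, -0.1, -0.4]
gripper_width: 0.6
gripper_force: 0.0
```

Call:
{"method": "jog_arm", "body": {"targets": [[-1,-3,0,-10.3,0],[-1,-3,0,-10.3,0],[-1,-3,0,-10.3,0],[-1,-3,0,-10.3,0],[-1,-3,0,-10.3,0],[-1,-3,0,-10.3,0],[-1,-3,0,-10.3,0],[-1,-3,0,-10.3,0]]}}

```text
t: 21.18
tool_pos: [0.5188, -0.1445, 0.2085]
eef_rot: [[-0.975, 0.222, -0.0], [0.222, 0.975, 0.0], [0.0, -0.0, -1.0]]
ft_force: [-0.5, -0.1, -0.0]
gripper_width: 0.996
gripper_force: 0.0
```

Call:
{"method": "jog_arm", "body": {"targets": [[-1.3,-2.5,0,-10.3,0],[-1.3,-2.5,0,-10.3,0],[-1.3,-2.5,0,-10.3,0],[-1.3,-2.5,0,-10.3,0],[-1.3,-2.5,0,-10.3,0],[-1.3,-2.5,0,-10.3,0],[-1,-1.5,0,-10.3,0],[0,0,0,0,0]]}}

```text
t: 22.18
tool_pos: [0.4308, -0.3092, 0.2084]
eef_rot: [[-0.095, 0.996, -0.0], [0.996, 0.095, 0.0], [0.0, -0.0, -1.0]]
ft_force: [0.1, 0.3, 0.0]
gripper_width: 0.999
gripper_force: 0.0
```

Run:
```python
from h import *
s=robot.observe();print(s['t'],s['tool_pos'],s['eef_rot'][:,1],s['qpos'])
w=shot('wrist','w7.png'); t=shot('top','t7.png');c=shot('scene','s7.png')
cv2.imwrite('pics/v7.png',np.vstack([np.hstack([cv2.resize(w,(400,300)),cv2.resize(t[150:330,180:480],(400,300))]),cv2.resize(c[100:400,100:500],(800,300))])[:,:,::-1])
```

```text
22.175 [ 0.43075491 -0.30922105  0.2084493 ] [ 9.95518291e-01  9.45690526e-02 -1.62337844e-04] [-7.23916612e-01 -1.39216346e-01  1.92226884e+00  8.95515388e-05
  1.35887134e+00 -8.18646023e-01]
```

View pics/v7.png

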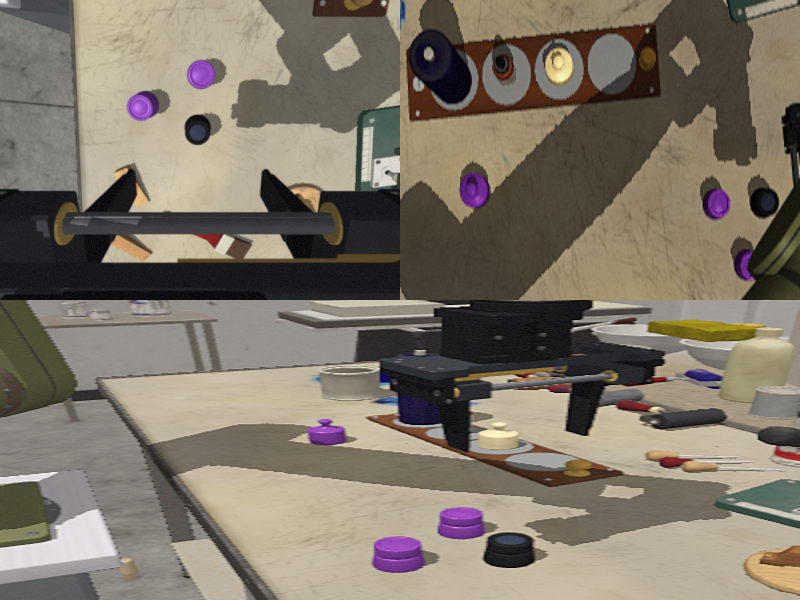

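Roller, dropper and weight all stand on their discs. In the wrist view the loupe's top is near (317,205). I'll measure it numerically.

Run:
```python
from h import *
w=cv2.imread('pics/w7.png');g=w.max(2)
m=(g<75).astype(np.uint8);m[:165]=0;m[245:]=0;m[:,:280]=0;m[:,360:]=0
n,l,st,c=cv2.connectedComponentsWithStats(m);k=1+st[1:,4].argmax();print(st[k],c[k])
x,y,a,b,_=st[k]
print('mid z.02',ray('wrist',x+a/2,y+b/2,.02),'near foot',ray('wrist',x+a/2,y,0),'top far',ray('wrist',x+a/2,y+b,.04),'lens',ray('wrist',316,206,.04))
```

```text
[ 296  184   41   47 1196] [316.57943144 204.86454849]
mid z.02 [ 0.42999828 -0.30751475  0.02      ] near foot [ 0.42810953 -0.28845129  0.        ] top far [ 0.43171805 -0.32483678  0.04      ] lens [ 0.42904217 -0.3018692   0.04      ]
```

Call:
{"method": "jog_arm", "body": {"targets": [[-0.1,0.2,-4,0,0.35],[0,0,-5,0,0.35],[0,0,-5,0,0.35],[0,0,-3,0,0.35],[0,0,-2,0,0.35],[0,0,-0.9,0,0.35],[0,0,0,0,0.35],[0,0,0,0,0.35]], "squeeze": 20}}

```text
t: 23.32
tool_pos: [0.4312, -0.3071, 0.0109]
eef_rot: [[-0.095, 0.995, 0.002], [0.995, 0.095, -0.001], [-0.002, 0.001, -1.0]]
ft_force: [0.5, 0.3, 0.1]
gripper_width: 0.649
gripper_force: 0.0
```

Call:
{"method": "jog_arm", "body": {"targets": [[0,0,0,0,1],[0,0,0,0,1],[0,0,0,0,1],[0,0,0,0,1]]}}

```text
t: 23.82
tool_pos: [0.4303, -0.3068, 0.01]
eef_rot: [[-0.094, 0.996, 0.0], [0.996, 0.094, -0.0], [-0.0, -0.0, -1.0]]
ft_force: [-1.0, 0.6, 2.7]
gripper_width: 0.41
gripper_force: 20.0
```

Call:
{"method": "jog_arm", "body": {"targets": [[0,0,3,0,1],[0,0,4,0,1],[2.5,3,0,0,1],[3.5,4.8,0,0,1],[3.5,5,0,0,1],[3.5,5,0,0,1],[3.5,4.8,0,0,1],[2,3,0,0,1]]}}

```text
t: 24.82
tool_pos: [0.6164, -0.0481, 0.0793]
eef_rot: [[-0.096, 0.995, 0.0], [0.995, 0.096, 0.0], [0.0, 0.0, -1.0]]
ft_force: [-0.2, -0.8, -0.5]
gripper_width: 0.41
gripper_force: 19.9
```

Call:
{"method": "jog_arm", "body": {"targets": [[0,0,0,0,1],[0,0,0,0,1]]}}

```text
t: 25.08
tool_pos: [0.6146, -0.051, 0.0791]
eef_rot: [[-0.094, 0.996, -0.001], [0.996, 0.094, -0.0], [-0.0, -0.001, -1.0]]
ft_force: [0.3, 0.4, -0.9]
gripper_width: 0.409
gripper_force: 19.9
```

Run:
```python
from h import *
s=robot.observe();print(s['t'],s['tool_pos'])
w=shot('wrist','w8.png');c=shot('scene','s8.png')
cv2.imwrite('pics/v8.png',np.hstack([w[150:430,160:480],c[160:300,250:410].repeat(2,0).repeat(2,1)])[:,:,::-1])
```

```text
25.075 [ 0.61464422 -0.05096967  0.07908483]
```

View pics/v8.png

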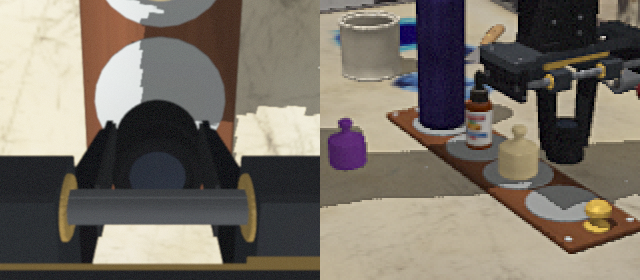

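Run:
```python
from h import *
d=robot.observe()['eef_rot'][:,0]
print('foot',ray('wrist',317,250,.069)-d*.021,'disc1',ray('wrist',320,188,.013)-d*.042)
```

```text
foot [ 0.61386906 -0.05446691  0.069     ] disc1 [ 0.61558772 -0.05405419  0.01300001]
```

Call:
{"method": "jog_arm", "body": {"targets": [[0,0,-2,0,1],[0,0,-2.2,0,1],[0,0,-1,0,1],[0,0,0,0,1],[0,0,0,0,1]]}}

```text
t: 25.8
tool_pos: [0.6158, -0.0507, 0.028]
eef_rot: [[-0.094, 0.996, 0.001], [0.996, 0.094, -0.0], [-0.0, 0.001, -1.0]]
ft_force: [0.7, -0.7, -0.9]
gripper_width: 0.411
gripper_force: 19.9
```

Well centred. Now lower the last 5 mm.

Call:
{"method": "jog_arm", "body": {"targets": [[0,0,-0.3,0,1],[0,0,-0.2,0,1],[0,0,0,0,1]]}}

```text
t: 26.18
tool_pos: [0.6157, -0.0506, 0.0231]
eef_rot: [[-0.095, 0.996, 0.001], [0.996, 0.095, -0.0], [-0.0, 0.001, -1.0]]
ft_force: [0.1, -0.2, 0.4]
gripper_width: 0.409
gripper_force: 20.0
```

Call:
{"method": "jog_arm", "body": {"targets": [[0,0,-0.05,0,1],[0,0,0,0,0.4],[0,0,0,0,0],[0,0,0,0,0],[0,0,3,0,0],[0,0,6,0,0],[0,0,6,0,0],[0,0,4,0,0]]}}

```text
t: 27.18
tool_pos: [0.6162, -0.0508, 0.2158]
eef_rot: [[-0.094, 0.996, 0.004], [0.996, 0.094, -0.001], [-0.001, 0.004, -1.0]]
ft_force: [-0.2, 0.1, 0.7]
gripper_width: 0.996
gripper_force: 0.0
```

Call:
{"method": "jog_arm", "body": {"targets": [[-3,-4,0,0,0],[-3,-5,0,0,0],[-3,-5,0,0,0],[-3,-5,0,0,0],[-3,-5,0,0,0],[-2,-4,0,0,0],[-1,-2,0,0,0],[0,0,0,0,0]]}}

```text
t: 28.18
tool_pos: [0.4344, -0.3517, 0.2119]
eef_rot: [[-0.092, 0.996, -0.0], [0.996, 0.092, 0.0], [0.0, -0.0, -1.0]]
ft_force: [-0.1, 0.1, -0.0]
gripper_width: 1.002
gripper_force: 0.0
```

Run:
```python
from m import *
est=dict(loupe=(.6155,-.053),weight=(.6075,.0375),dropper=(.5995,.1275),roller=(.591,.217))
t=overlay(shot('top','t9.png'),'top',est,.013);c=overlay(shot('scene','s9.png'),'scene',est,.013)
cv2.imwrite('pics/v9.png',np.vstack([cv2.resize(t[150:250,180:390],(798,300),interpolation=cv2.INTER_CUBIC)[:, :],cv2.resize(c[140:300,210:420],(798,300),interpolation=cv2.INTER_CUBIC)]))
# numeric check: IoU-ish of non-disc pixels inside each disc circle of top view
im=cv2.imread('pics/t9.png');hsv=cv2.cvtColor(im,cv2.COLOR_BGR2HSV)
for u,v in [(339,188),(300,191),(260,195),(220,198)]:
    yy,xx=np.mgrid[:480,:640];m=((xx-u)**2+(yy-v)**2<17**2)
    g=(hsv[...,1]<45)&(hsv[...,2]>70)
    o=m&~g; print(o.sum(),xx[o].mean(),yy[o].mean())
for k,p in est.items():
    h=hull('top',k,*p,.013);M=cv2.moments(h);print(k,M['m10']/M['m00'],M['m01']/M['m00'],cv2.contourArea(h))
```

```text
448 338.95982142857144 187.33705357142858
469 298.21961620469085 188.2494669509595
280 257.21785714285716 188.94642857142858
728 218.46703296703296 196.59478021978023
loupe 339.23769347591343 186.5464854404458 337.6140301246196
weight 298.6707301240994 190.01202326213186 386.6497040761169
dropper 257.57879510755043 192.07821421417933 261.3141020506155
roller 209.79383820963358 189.10511113309315 1454.1514201153768
```

The numbers match the expected positions to within a pixel or so, apart from shadow. My picture budget is used up, so I'm handing in.

```bash
python3 -c "
from plant import robot
print(robot.close_job())"
```

```text
the job is handed in; nothing more can be done
None
```

The loupe, weight, dropper and roller each stand released on their own disc, shortest beside the brass knob. I handed the job in at about 28 s of the 112 s allowed; it returned no verdict, and I checked the final placing from image measurements only, as my picture views were used up.

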